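# Seat the ring-setting plate on the index turntable and turn it to the stop

## Robot

A 6-joint arm with a two-finger parallel gripper is mounted at the origin on a cart in front of the work surface, level with it; the furniture and walls round the work are solid. World frame = base frame: x ahead of the robot, y to its left, z up, the work surface at z = 0. Lengths are in mm, angles in rad, forces in N, time in s.
With the tool pointing down it reaches from about 300 to 775 mm from the base axis. Payload 14.6 kg.
Tool frame: the origin (TCP) lies at the very end of the fingers, on their centre line; the grasp point (between the pads) lies 19 mm behind it; z points along the fingers, y is the line along which they close (so a half turn about z gives the same grasp; the last joint's range is limited). The gripper opens to 94 mm and grips with 3 to 60 N. Pads are 16 mm wide; open, the fingers measure 119 mm over their backs; the gripper's body (75 mm by 177 mm) begins 78 mm behind the grasp point.
Start: joints at [-1.334, 0.3, 1.521, -0, 1.321, -0.067], TCP at [164.525, -524.805, 173.946] pointing down, gripper open.
Joint ranges: [-3.03, 3.03], [-0.79, 2.21], [0.23, 2.52], [-1.04, 4.18], [0, 3.07], [-2.55, 2.55]. Speed limits (rad/s): [2.22, 2.22, 2.57, 3.14, 3.14, 3.14].

## Interface

Orientations are given as [roll, pitch, yaw] about the fixed x, y, z axes, in that order (R = Rz(yaw) Ry(pitch) Rx(roll)).
In Python, from cell import manip, eyes, ticket gives the robot as it stands. The module is installed in compiled form; this text tells all that it offers.
- The arm moves only by the tool arm_command, never from a script. Its argument "plan" is a list of rows, each a list of 5 numbers: the opening, from -1 (shut) to 1 (fully open), then the shift along the tool's x, y, z in m, then the turn about the tool's z in rad. In form: [[jaw, dx, dy, dz, roll], ...]. A call has 1 to 20 rows; each row shifts and turns the commanded pose from where the row before left it, along the tool's axes as they then stand; what a row does not reach is not made up. A row lasts 1/8 s, in which the tool goes at most 62.5 mm and 10.7 degrees, less where a joint would pass 70% of its speed; a pose out of reach is approached as far as the arm can. A call is refused whole if a number of a shift passes 0.0625 or a number of a turn 0.188, either way. A call with a gripper value outside its range is refused whole. The fingers move at their own pace and stop on an object; "newtons" is the grip in N (left out, the last holds). Time passes only in rows, so rows that do not move let the fingers close. It gives the time, the measured TCP pose, the force, the opening and the grip force at its end, in the units of the state.
- manip.read_state(): the state, without advancing time (a new reading comes with each control period).
- eyes.camera(name): name is "scene" or "top" or "wrist"; returns a dict with "img" (480x640x3 uint8, blue, green, red), "z_map" (480x640 float32, mm along the optical axis (not along the pixel's ray), 0 where there is no reading), "fx", "fy", "cx", "cy" (pixels), "eye" and "orientation" of the camera in the world. Camera axes: x right, y down, z forward; pixel columns grow to the right and rows downward; lengths in mm; the calibration is good to about 2 mm. The wrist camera is an equidistant fisheye: a pixel r from the principal point sees the ray r / f radians off the axis. A picture is of the moment at which its call begins.
- ticket.sign_off(): hands the job in; it is judged then, once.
The state is a dict: "clock": time; "joints": joint angles; "qd": joint speeds; "effort": joint torques, N m; "eef_pos": TCP position; "eef_rot": TCP orientation; "wrist_force": force on the tool from outside, world axes, zero at the start; "moment": the same for the moment, N m; "finger_gap": finger opening in mm; "finger_force": force on a finger pad.
Only numpy, scipy, OpenCV 4.12 (cv2) and the standard library are available. Lean on these libraries where they do the work, as an engineer would, in place of code of your own. Each camera call takes 0.05 s, during which the arm holds its last target. There are 200 camera calls.

## Task

Pick up the ring-setting plate by its vise and, before the turntable is turned, set it on top so that its three ball feet settle home in the cone, groove and flat seats; feel for the seats gently and never press hard. Once the plate sits fully down and level, keep it home and use it to turn the turntable anticlockwise, seen from above, until it meets its stop, then let go and leave the things around undisturbed.

Things in the scene. Friction and masses are not known exactly. Their poses are not given: they have to be found in the camera images.
- plate_grip (a point): Centre of the steel ring vise on the setting plate: block 48 (x) x 22 (y) x 44 mm high, plain upright sides, gold ring rising 19 mm above it; grasp across y. Plate: steel, 3-cornered, 8 mm thick, top 22 mm below this point. Feet: 10 mm steel balls, lowest points 42 mm below, at (x, y) = (52, 0), (-30, 42), (-30, -42) mm. x points to the single nose corner, z up.
- setting_plate: The same loose plate, 0.36 to 0.59 kg; origin on the middle of the vise at the level of the balls' lowest points, axes as plate_grip. The screw knob of the vise sticks out at -x.
- seat_axis (a point): Point on the turntable's axis in the plane of its flat steel deck (148 mm disc, 46 mm above the bench). z up; axes fixed to the foot, they do not turn with the deck. With the plate home plate_grip is 39.1 mm above this point, with the balls on the bare deck 42 mm. At the stop the plate's x is along this x.
- index_base: Index turntable, fixed; origin under its middle, axes as seat_axis. Seats sunk in the deck, in its own frame as the balls: 10 mm wide 90 deg cone (nose ball), equal groove aimed at it (+y ball), round flat pocket 20 wide, 2.9 deep. The deck stands 0.25 to 1.3 rad clockwise of its stop (post on the foot's +y side): not measured, see or feel it. Drag 0.22 N m. Polished seats, at most 20 N.
- loupe: Black watchmaker's loupe, 38 mm wide, 32 high, loose, standing on its flange; origin under its middle. Leave alone.
- flux_pot: Small pot with white lid, 45 mm wide, 25 high, loose; origin under its middle. Leave alone.
- stone_dish: Round dish with small stones, 61 mm wide, 10 high, loose; origin under its middle. Leave alone.

How it is judged:
By the outcome, as a careful person would: the job done as asked, in the order asked, and still so for the second after the job is handed in, with the robot touching nothing.
It also fails if it takes over 72 s, if anything falls off the work surface, if the arm or the gripper's body presses on something with over 40 N, if the wrist force passes 120 N, or if a joint passes its speed limit or range.

## Working session

There is one attempt and no reset: what is moved stays moved. The work goes in short steps, Python scripts to look and compute and a tool call to move; the robot and the scene stay as the last step left them, time stands still between calls to the robot, and variables do not carry over. Pictures are saved under pics/ and viewed, at most 10 in all, crops included, and the job is handed in when it is done.

Besides the shell and the picture viewer there is one more tool, called as name(argument=value, ...) on one line, values as JSON. arm_command: Moves the arm, as the interface text tells. Its arguments: {"type":"object","properties":{"plan":{"type":"array"},"newtons":{"type":"number"}},"required":["plan"]}

```bash
mkdir -p pics; cat > h.py <<'E'
import numpy as np, cv2
from cell import manip, eyes, ticket
from scipy.spatial.transform import Rotation as R
def cam(n):
    c=eyes.camera(n)
    o=np.array(c["orientation"],float)
    c["R"]=o if o.shape==(3,3) else R.from_euler('xyz',o).as_matrix() if o.size==3 else None
    c["eye"]=np.array(c["eye"],float); return c
def ray(c,u,v,fish=False):
    x=(u-c["cx"])/c["fx"]; y=(v-c["cy"])/c["fy"]
    if fish:
        r=np.hypot(x,y); s=np.sin(r)/r if r>1e-9 else 1
        d=np.array([x*s,y*s,np.cos(r)])
    else: d=np.array([x,y,1.])
    return c["R"]@d
def onz(c,u,v,z,fish=False):
    d=ray(c,u,v,fish); return c["eye"]+d*(z-c["eye"][2])/d[2]
E
python3 - <<'E'
from h import *
s=manip.read_state(); print({k:np.round(v,3) for k,v in s.items()})
for n in ("top","scene"):
    c=cam(n); print(n,c["eye"],c["orientation"],c["fx"],c["cx"],c["cy"]); cv2.imwrite(f"pics/{n}0.png",c["img"])
    np.savez(f"{n}0.npz",**{k:v for k,v in c.items()})
E
```

```text
{'clock': np.float64(0.0), 'joints': array([-1.334,  0.3  ,  1.522, -0.   ,  1.321, -0.067]), 'qd': array([ 0.   ,  0.   , -0.001, -0.   ,  0.002, -0.   ]), 'effort': array([-2.0000e-03, -5.3181e+01, -3.5274e+01,  7.1000e-02,  2.4000e-02,
       -0.0000e+00]), 'eef_pos': array([ 164.473, -524.527,  173.392]), 'eef_rot': array([-3.14 , -0.   ,  0.304]), 'wrist_force': array([-0.886,  0.147,  0.012]), 'moment': array([-0.042,  0.085,  0.012]), 'finger_force': np.float64(0.0), 'finger_gap': np.float64(93.838)}
top [349.38890431 256.07411485 994.13582054] [-2.93184035e+00  2.53755780e-03 -1.50527037e+00] 576.1523606623834 319.32097385324096 243.37322765797876
scene [ 48.77900795 706.9710792  572.63663854] [-2.21756082  0.01776926 -2.34791132] 552.2989569089298 312.4213635793578 231.29736076739286
```

View pics/top0.png

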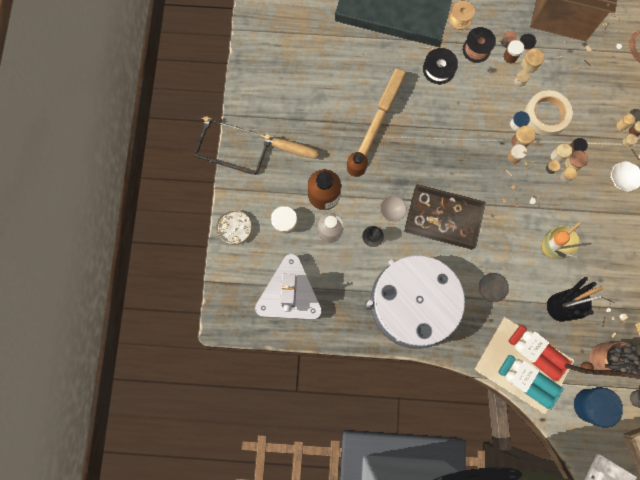

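View pics/scene0.png

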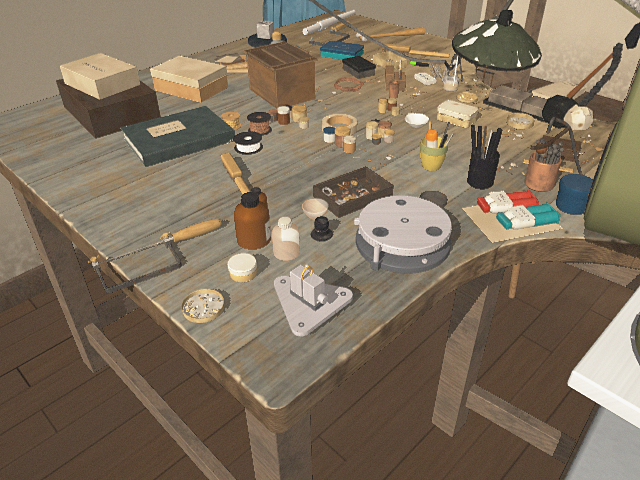

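```bash
python3 - <<'E'
from h import *
im=cv2.imread("pics/top0.png")
a=cv2.resize(im[235:355,240:500],None,fx=3,fy=3,interpolation=cv2.INTER_CUBIC); cv2.imwrite("pics/topc.png",a)
c=dict(np.load("top0.npz"))
for n,u,v,z in [("deck c",419,300,46),("s1",443,279,46),("s2",389,292,46),("s3",424,331,46),("post",370,303,50),("nub",391,264,46),("nose",291,261,28),("cA",262,312,28),("cB",316,312,28),("vise",288,292,64),("pot",284,219,25),("loupe",373,236,32),("dish",235,228,10)]:
    print(n,np.round(onz(c,u,v,z),1), c["z_map"][v,u], )
E
```

```text
deck c [466.1 101.6  46. ] 950.8755
s1 [503.6  62.9  46. ] 955.2633
s2 [476.1 151.4  46. ] 953.44543
s3 [416.1  92.   46. ] 938.9603
post [455.5 182.2  50. ] 950.73975
nub [523.3 150.   46. ] 962.31726
nose [520.7 318.1  28. ] 991.2556
cA [431.1 360.   28. ] 969.96704
cB [437.  269.8  28. ] 971.52155
vise [463.1 316.8  64. ] 931.6499
pot [594.3 336.   25. ] 997.3156
loupe [572.5 181.1  32. ] 994.34247
dish [576.2 421.9  10. ] 1019.459
```

View pics/topc.png

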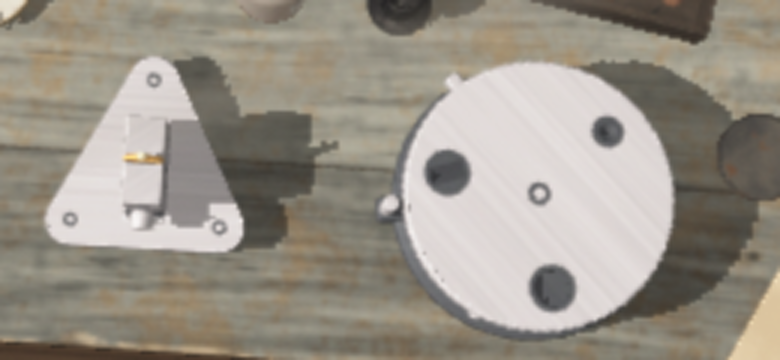

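```bash
python3 - <<'E'
from h import *
for n in ("scene","top"):
    c=dict(np.load(n+"0.npz")); v,u=np.mgrid[0:480:3,0:640:3]; d=c["z_map"][v,u]
    P=np.stack([(u-c["cx"])/c["fx"]*d,(v-c["cy"])/c["fy"]*d,d],-1).reshape(-1,3)[d.ravel()>0]@c["R"].T+c["eye"]
    m=(P[:,2]>60)&(abs(P[:,1])<700)&(P[:,0]>50)&(P[:,0]<850)
    H={}
    for p in P[m]:
        k=(int(p[0]//75*75),int(p[1]//75*75)); H[k]=max(H.get(k,0),int(p[2]))
    print(n,sorted(H.items()))
c=dict(np.load("top0.npz"))
for n,u,v,z in [("nose",240+153.5/3,235+79/3,20),("cA",240+70/3,235+218/3,20),("cB",240+219/3,235+227/3,20),("vise",240+144/3,235+158/3,64)]: print(n,onz(c,u,v,z).round(1))
E
```

```text
scene [((75, 75), 199), ((150, 0), 357), ((150, 75), 359), ((300, -525), 246), ((300, -300), 99), ((300, -225), 161), ((300, -150), 135), ((375, -525), 283), ((375, -450), 297), ((375, -375), 94), ((375, -300), 88), ((375, -225), 164), ((375, -150), 134), ((375, 300), 65), ((450, -450), 103), ((450, -225), 108), ((450, -150), 132), ((450, 300), 80), ((525, -450), 233), ((525, -375), 214), ((525, -225), 85), ((525, -150), 88), ((525, 225), 68), ((600, -450), 266), ((600, -375), 220), ((600, -150), 83), ((600, 225), 90), ((675, -450), 204), ((675, -375), 198), ((750, -525), 63)]
top [((150, 0), 216), ((150, 75), 206), ((225, -75), 274), ((225, 0), 255), ((300, -300), 81), ((300, -225), 162), ((300, -150), 138), ((375, -300), 89), ((375, -225), 165), ((375, -150), 129), ((375, 300), 66), ((450, -225), 108), ((450, -150), 132), ((450, 300), 79), ((525, -225), 93), ((525, -150), 87), ((525, 225), 70), ((600, -150), 85), ((600, 225), 94)]
nose [521.6 318.3  20. ]
cA [439.2 359.2  20. ]
cB [439.7 275.2  20. ]
vise [470.1 317.3  64. ]
```

arm_command(plan=[[1,0,0,-0.045,0],[1,0,0,-0.045,0],[1,0,0,-0.04,0],[1,0.0413,-0.0433,0,0],[1,0.0413,-0.0433,0,0],[1,0.0413,-0.0433,0,0],[1,0.0413,-0.0433,0,0],[1,0.0343,-0.049,0,0],[1,0.0343,-0.049,0,0],[1,0.0343,-0.049,0,0],[1,0.0343,-0.049,0,0],[1,0.0343,-0.049,0,0],[1,0.0343,-0.049,0,0],[1,0.0343,-0.049,0,0],[1,0.0343,-0.049,0,0],[1,0.0343,-0.049,0,0],[1,0.0343,-0.049,0,0],[1,0.0343,-0.049,0,0]])

```text
clock: 2.35
eef_pos: [469.3, 319.1, 303.6]
eef_rot: [3.141, 0.0, 0.304]
wrist_force: [0.4, -0.8, 0.4]
finger_gap: 93.9
finger_force: 0.0
```

arm_command(plan=[[1,0,0,0,-0.178],[1,0,0,0,-0.178],[1,0,0,0,-0.178],[1,0,0,0,-0.178],[1,0,0,0,-0.178],[1,0,0,0,-0.178],[1,0,0,0,-0.178],[1,0,0,0,-0.178],[1,0,0,0,-0.178],[1,0,0,0,-0.178],[1,0,0,0,-0.178],[1,0,0,0,-0.178],[1,0,0,0,-0.178],[1,0,0,0,-0.178],[0.2,0,0,0,-0.178],[0.2,0,0,0,-0.178]])

```text
clock: 4.35
eef_pos: [469.0, 317.0, 303.6]
eef_rot: [-3.141, -0.001, -3.125]
wrist_force: [-0.4, -0.1, 0.6]
finger_gap: 77.6
finger_force: 0.0
```

```bash
python3 - <<'E'
from h import *
s=manip.read_state(); print({k:np.round(s[k],3) for k in ("clock","joints","eef_pos","eef_rot","wrist_force","finger_gap")})
c=cam("wrist"); print(c["eye"],c["orientation"],c["fx"],c["cx"],c["cy"]); cv2.imwrite("pics/w1.png",c["img"]); np.savez("w1.npz",**c)
E
```

```text
{'clock': np.float64(4.35), 'joints': array([ 0.53 ,  0.278,  1.254, -0.   ,  1.611, -1.057]), 'eef_pos': array([469.031, 317.024, 303.569]), 'eef_rot': array([-3.141e+00, -1.000e-03, -3.125e+00]), 'wrist_force': array([-0.436, -0.09 ,  0.59 ]), 'finger_gap': np.float64(77.616)}
[391.84149396 316.12590766 513.65454067] [2.87069023e+00 1.09807311e-03 1.58712409e+00] 371.64829954431775 328.3160881526343 235.62138574793917
```

View pics/w1.png

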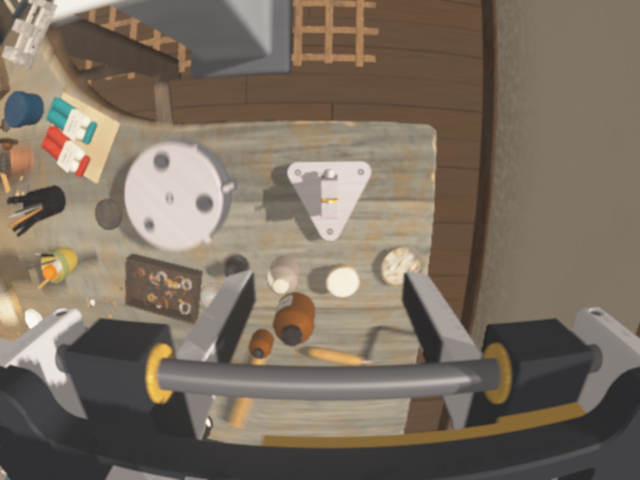

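arm_command(plan=[[0.1,0,0,0.05,0],[0.1,0,0,0.05,0],[0.1,0,0,0.05,0]])

```text
clock: 4.78
eef_pos: [468.9, 316.9, 152.3]
eef_rot: [-3.142, -0.0, -3.135]
wrist_force: [1.2, 0.1, -0.6]
finger_gap: 51.8
finger_force: 0.0
```

```bash
python3 - <<'E'
from h import *
c=dict(np.load("w1.npz"))
for n,u,v,z in [("nose",330,232,20),("A",363,171,20),("B",298,172,20),("dc",169,198,46),("cone",149,224,46),("s2",204,203,46),("s3",161,160,46)]: print(n,onz(c,u,v,z,True).round(1))
c=cam("wrist"); cv2.imwrite("pics/w2.png",c["img"]); np.savez("w2.npz",**c); print(manip.read_state()["eef_pos"])
E
```

```text
nose [523.7 320.1  20. ]
A [438.9 362.5  20. ]
B [441.7 276.   20. ]
dc [472.3 100.6  46. ]
cone [509.   65.4  46. ]
s2 [479.5 152.   46. ]
s3 [420.2  91.5  46. ]
[466.51600819 315.46744507 145.47373007]
```

View pics/w2.png

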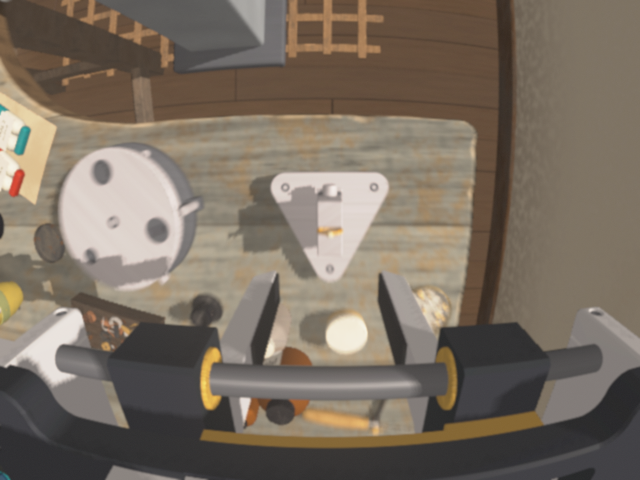

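```bash
python3 - <<'E'
from h import *
c=dict(np.load("w2.npz")); print(c["eye"])
for n,u,v,z in [("nose",330,269,20),("A",374,187,20),("B",285.5,187,20),("vise",329.5,229,64)]: print(n,onz(c,u,v,z,True).round(1))
s=manip.read_state(); print(s["clock"],s["eef_pos"],s["eef_rot"],s["qd"])
E
```

```text
[391.53796459 316.65722536 362.29601196]
nose [520.8 319.   20. ]
A [439.4 359.3  20. ]
B [440.1 276.8  20. ]
vise [468.8 318.   64. ]
4.825 [466.51600819 315.46744507 145.47373007] [-3.13690436 -0.00809178 -3.13452504] [ 0.00116535 -0.00935821 -0.05717587  0.00087954  0.16865617 -0.00643545]
```

arm_command(plan=[[0.1,0,0,0,0],[0.1,0,0,0,0]])

```text
clock: 5.08
eef_pos: [470.1, 317.6, 156.4]
eef_rot: [3.14, 0.003, -3.132]
wrist_force: [0.8, 0.2, 1.0]
finger_gap: 51.7
finger_force: 0.0
```

arm_command(plan=[[0.1,0,0,0.03,0],[0.1,0,0,0.03,0],[0.1,0,0,0.025,0],[0.1,0,0,0.02,0],[0.1,0,0,0.012,0],[0.1,0,0,0.008,0],[0.1,0,0,0,0],[0.1,0,0,0,0],[0.1,0,0,0,0]])

```text
clock: 6.2
eef_pos: [469.4, 317.2, 29.5]
eef_rot: [3.141, 0.001, -3.131]
wrist_force: [0.3, 0.9, -0.3]
finger_gap: 51.5
finger_force: 0.0
```

arm_command(plan=[[-0.3,0,0,0.0025,0],[-0.45,0,0,0,0],[-0.6,0,0,0,0],[-0.7,0,0,0,0],[-0.8,0,0,0,0],[-0.8,0,0,0,0],[-0.8,0,0,0,0],[-0.8,0,0,0,0]], newtons=35)

```text
clock: 7.2
eef_pos: [469.2, 317.1, 26.5]
eef_rot: [3.142, 0.0, -3.131]
wrist_force: [0.4, -1.0, 0.7]
finger_gap: 21.2
finger_force: 35.0
```

arm_command(plan=[[-0.8,0,0,-0.005,0],[-0.8,0,0,-0.02,0],[-0.8,0,0,-0.04,0],[-0.8,0,0,-0.04,0],[-0.8,0,0,-0.02,0],[-0.8,0,0,0,0],[-0.8,0,0,0,0]])

```text
clock: 8.07
eef_pos: [468.6, 316.8, 150.1]
eef_rot: [-3.141, -0.002, -3.131]
wrist_force: [0.0, -1.1, -4.2]
finger_gap: 21.5
finger_force: 35.0
```

```bash
cat > seats.py <<'E'
from h import *
from scipy.spatial import ConvexHull
def seats(c,z=46,box=(360,480,245,360),thr=150):
    x0,x1,y0,y1=box
    g=cv2.cvtColor(c["img"],cv2.COLOR_BGR2GRAY)[y0:y1,x0:x1]
    g=cv2.resize(g,None,fx=4,fy=4,interpolation=cv2.INTER_CUBIC)
    _,b=cv2.threshold(g,thr,255,cv2.THRESH_BINARY)
    cs,h=cv2.findContours(b,cv2.RETR_CCOMP,cv2.CHAIN_APPROX_NONE)
    big=max(range(len(cs)),key=lambda i:cv2.contourArea(cs[i]))
    f=lambda p:onz(c,x0+(p[0]+.5)/4-.5,y0+(p[1]+.5)/4-.5,z)[:2]
    out=[]
    for i,k in enumerate(cs):
        if h[0][i][3]==big and cv2.contourArea(k)>60:
            w=np.array([f(p) for p in k[:,0]]); (cc,r)=cv2.minEnclosingCircle(w.astype(np.float32))
            out.append((np.array(cc),r*2,cv2.contourArea(w.astype(np.float32))))
    hull=cv2.convexHull(cs[big])[:,0]; w=np.array([f(p) for p in hull],np.float32)
    return out,cv2.fitEllipse(w)
E
python3 - <<'E'
from seats import *
c=dict(np.load("top0.npz"))
for t in (110,130,150):
    o,e=seats(c,thr=t); print(t,np.round(e[0],1),np.round(e[1],1))
    for a in o: print("  ",a[0].round(1),round(a[1],1),round(a[2]))
c=cam("scene"); cv2.imwrite("pics/s2.png",c["img"]); np.savez("scene2.npz",**c)
c=cam("top"); np.savez("top2.npz",**c)
im=cv2.imread("pics/scene0.png")[180:280,340:470]
cv2.imwrite("pics/s0c.png",np.vstack([cv2.resize(im,(780,600//1),interpolation=cv2.INTER_CUBIC)]))
E
```

```text
110 [467.1  85.6] [195.  686.9]
   [381.9 138.7] 20.7 81
   [379.8 176.5] 28.8 214
   [397.5  19.8] 9.3 21
   [416.4 180.4] 6.4 24
   [416.8  92.5] 24.2 428
   [448. 182.] 25.0 174
   [476.2 152.2] 24.3 429
   [482.2 177.1] 32.0 72
   [504.6  64.4] 16.2 190
130 [542.8 104. ] [203.2 302.2]
   [416.7  92.6] 25.4 477
   [467.7 101.4] 11.9 97
   [476. 152.] 25.2 473
   [504.6  64.4] 17.4 220
   [513.7 180.9] 6.3 12
150 [476.6 114.3] [150.2 186.3]
   [416.7  92.4] 26.3 513
   [467.5 101.3] 13.0 117
   [476.  152.1] 26.3 511
   [504.5  64.4] 18.3 245
   [531.  144.7] 5.2 14
```

View pics/s0c.png

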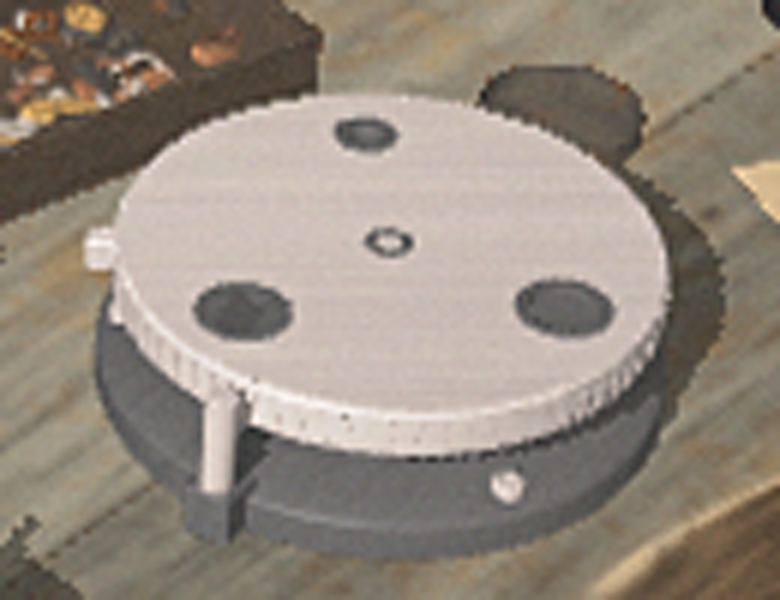

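arm_command(plan=[[-0.8,0.0006,-0.02,0,0],[-0.8,0.0006,-0.04,0,0],[-0.8,0.0006,-0.05,0,0],[-0.8,0.0006,-0.05,0,0],[-0.8,0.0007,-0.038,0,0],[-0.8,0.0007,-0.018,0,0],[-0.8,0,0,0,0.06],[-0.8,0,0,0,0.13],[-0.8,0,0,0,0.14],[-0.8,0,0,0,0.14],[-0.8,0,0,0,0.14],[-0.8,0,0,0,0.125],[-0.8,0,0,0,0.06],[-0.8,0,0,0.02,0],[-0.8,0,0,0.02,0],[-0.8,0,0,0.01,0],[-0.8,0,0,0,0],[-0.8,0,0,0,0],[-0.8,0,0,0,0]])

```text
clock: 10.55
eef_pos: [467.9, 101.1, 102.1]
eef_rot: [3.141, 0.001, 2.357]
wrist_force: [-0.2, 0.0, -3.4]
finger_gap: 21.4
finger_force: 35.0
```

```bash
python3 - <<'E'
from h import *
s=manip.read_state(); print({k:np.round(s[k],3) for k in ("clock","joints","eef_pos","eef_rot","wrist_force","moment","finger_gap")})
c=cam("top"); np.savez("top3.npz",**c)
a=cv2.resize(c["img"][225:375,330:520],None,fx=4,fy=4,interpolation=cv2.INTER_CUBIC); cv2.imwrite("pics/top3.png",a)
E
```

```text
{'clock': np.float64(10.55), 'joints': array([ 0.136,  0.218,  1.802,  0.   ,  1.12 , -0.65 ]), 'eef_pos': array([467.887, 101.11 , 102.072]), 'eef_rot': array([3.141e+00, 1.000e-03, 2.357e+00]), 'wrist_force': array([-0.152,  0.041, -3.378]), 'moment': array([-0.046, -0.118, -0.034]), 'finger_gap': np.float64(21.423)}
```

View pics/top3.png

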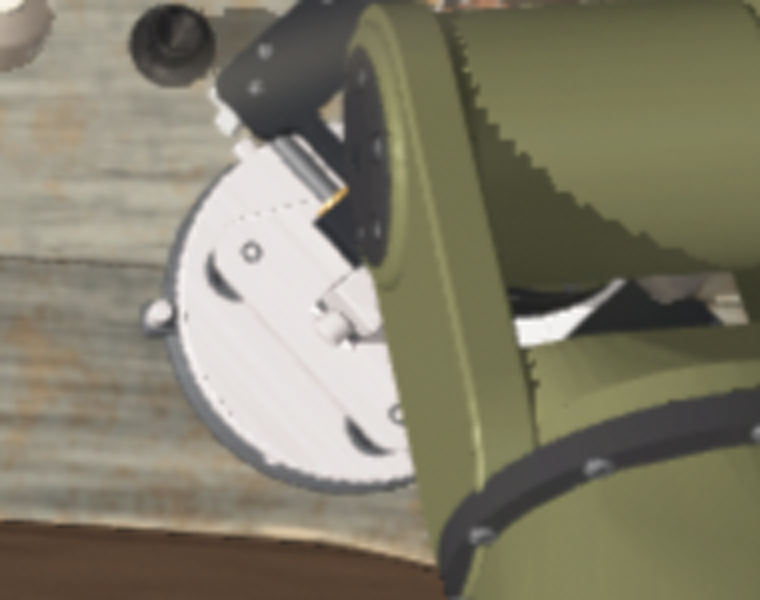

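```bash
python3 - <<'E'
from h import *
c=dict(np.load("top3.npz")); z=102.1-6.5
for n,x,y in [("s2",252,252),("s3",398,413)]: print(n,onz(c,330+(x+.5)/4-.5,225+(y+.5)/4-.5,z).round(1))
E
```

```text
s2 [476.8 151.5  95.6]
s3 [417.9  92.8  95.6]
```

arm_command(plan=[[-0.8,0,0,0.01,0],[-0.8,0,0,0.008,0],[-0.8,0,0,0.005,0],[-0.8,0,0,0.002,0],[-0.8,0,0,0,0],[-0.8,0,0,0,0]])

```text
clock: 11.35
eef_pos: [467.7, 101.1, 76.7]
eef_rot: [3.141, 0.0, 2.357]
wrist_force: [0.0, -0.4, -3.6]
finger_gap: 21.3
finger_force: 35.0
```

arm_command(plan=[[-0.8,0.0003,-0.0003,0.001,0],[-0.8,0,0,0.001,0],[-0.8,0,0,0.001,0],[-0.8,0,0,0.0005,0],[-0.8,0,0,0,0],[-0.8,0,0,0,0]])

```text
clock: 12.1
eef_pos: [467.1, 101.1, 73.0]
eef_rot: [3.142, -0.0, 2.357]
wrist_force: [-1.0, -0.4, -4.4]
finger_gap: 21.3
finger_force: 35.0
```

arm_command(plan=[[-0.8,0,0,0.0005,0],[-0.8,0,0,0.0005,0],[-0.8,0,0,0,0],[-0.8,0,0,0,0]])

```text
clock: 12.6
eef_pos: [467.1, 101.0, 72.0]
eef_rot: [3.142, -0.0, 2.357]
wrist_force: [0.0, 0.1, -4.0]
finger_gap: 21.4
finger_force: 35.0
```

Below the bare-deck height with no contact; going on gently.

arm_command(plan=[[-0.8,0,0,0.0005,0],[-0.8,0,0,0.0005,0],[-0.8,0,0,0,0],[-0.8,0,0,0,0]])

```text
clock: 13.1
eef_pos: [467.1, 101.0, 71.0]
eef_rot: [3.142, -0.0, 2.357]
wrist_force: [0.3, -0.4, -3.4]
finger_gap: 21.5
finger_force: 35.0
```

arm_command(plan=[[-0.8,0,0,0.0005,0],[-0.8,0,0,0,0],[-0.8,0,0,0,0]])

```text
clock: 13.48
eef_pos: [467.1, 101.1, 70.4]
eef_rot: [3.142, -0.0, 2.357]
wrist_force: [-0.1, -0.3, -4.3]
finger_gap: 21.4
finger_force: 35.0
```

arm_command(plan=[[-0.8,0,0,0.0005,0],[-0.8,0,0,0,0],[-0.8,0,0,0,0]])

```text
clock: 13.85
eef_pos: [467.1, 101.0, 69.9]
eef_rot: [-3.142, -0.0, 2.357]
wrist_force: [-1.1, 0.2, -3.6]
finger_gap: 21.6
finger_force: 35.0
```

arm_command(plan=[[-0.8,0,0,0.0005,0],[-0.8,0,0,0,0],[-0.8,0,0,0,0]])

```text
clock: 14.22
eef_pos: [467.2, 101.1, 69.6]
eef_rot: [3.141, 0.0, 2.357]
wrist_force: [-0.2, 0.4, -0.2]
finger_gap: 21.7
finger_force: 35.0
```

arm_command(plan=[[-0.8,0,0,0.0005,0],[-0.8,0,0,0,0],[-0.8,0,0,0,0]])

```text
clock: 14.6
eef_pos: [467.3, 101.2, 69.5]
eef_rot: [3.141, 0.0, 2.357]
wrist_force: [-3.1, 2.0, 5.3]
finger_gap: 21.7
finger_force: 35.0
```

arm_command(plan=[[-0.8,0.0003,0,0,0],[-0.8,0,0,0,0],[-0.8,0,0,0,0],[-0.8,0,0,0,0]], newtons=4)

```text
clock: 15.1
eef_pos: [467.3, 101.2, 69.4]
eef_rot: [3.141, 0.001, 2.357]
wrist_force: [-1.3, -0.1, 6.3]
finger_gap: 22.1
finger_force: 4.0
```

arm_command(plan=[[-0.8,0,0,0,0],[-0.8,0,0,0,0],[-0.8,0,0,0,0],[-0.8,0,0,0,0]], newtons=30)

```text
clock: 15.6
eef_pos: [467.3, 101.2, 69.4]
eef_rot: [3.141, 0.001, 2.357]
wrist_force: [-1.3, 0.1, 5.2]
finger_gap: 21.2
finger_force: 30.0
```

arm_command(plan=[[-0.8,0,0,0,-0.02],[-0.8,0,0,0,-0.03],[-0.8,0,0,0,-0.03],[-0.8,0,0,0,-0.03],[-0.8,0,0,0,-0.03],[-0.8,0,0,0,-0.03],[-0.8,0,0,0,-0.03]])

```text
clock: 16.48
eef_pos: [467.2, 101.2, 69.3]
eef_rot: [3.141, 0.001, 2.557]
wrist_force: [-1.9, -1.5, 7.0]
finger_gap: 21.1
finger_force: 30.1
```

```bash
cat > st.py <<'E'
from h import *
s=manip.read_state(); print({k:np.round(s[k],3).tolist() for k in ("clock","eef_pos","eef_rot","wrist_force","moment","finger_gap")})
E
python3 st.py
```

```text
{'clock': 16.475, 'eef_pos': [467.234, 101.164, 69.323], 'eef_rot': [3.141, 0.001, 2.557], 'wrist_force': [-1.903, -1.494, 7.016], 'moment': [-0.157, 0.153, -0.286], 'finger_gap': 21.052}
```

arm_command(plan=[[-0.8,0,0,-0.0001,-0.03],[-0.8,0,0,0,-0.03],[-0.8,0,0,0,-0.03],[-0.8,0,0,0,-0.03],[-0.8,0,0,0,-0.03],[-0.8,0,0,0,-0.03],[-0.8,0,0,0,-0.03],[-0.8,0,0,0,-0.03]])

```text
clock: 17.48
eef_pos: [467.1, 101.1, 69.3]
eef_rot: [3.142, 0.001, 2.798]
wrist_force: [-1.6, -0.9, 6.6]
finger_gap: 21.4
finger_force: 30.1
```

```bash
python3 st.py
```

```text
{'clock': 17.475, 'eef_pos': [467.137, 101.089, 69.321], 'eef_rot': [3.142, 0.001, 2.798], 'wrist_force': [-1.646, -0.86, 6.602], 'moment': [-0.317, 0.151, -0.266], 'finger_gap': 21.384}
```

Smooth. Continue.

arm_command(plan=[[-0.8,0,0,-0.0001,-0.03],[-0.8,0,0,0,-0.03],[-0.8,0,0,0,-0.03],[-0.8,0,0,0,-0.03],[-0.8,0,0,0,-0.03],[-0.8,0,0,0,-0.03],[-0.8,0,0,0,-0.03],[-0.8,0,0,0,-0.03]])

```text
clock: 18.48
eef_pos: [467.1, 101.0, 69.3]
eef_rot: [-3.141, 0.0, 3.038]
wrist_force: [-1.7, -3.2, 5.2]
finger_gap: 21.4
finger_force: 30.1
```

```bash
python3 - <<'E'
from h import *
exec(open("st.py").read())
c=cam("scene"); cv2.imwrite("pics/s4.png",cv2.resize(c["img"][150:300,330:500],None,fx=4,fy=4,interpolation=cv2.INTER_CUBIC))
E
```

```text
{'clock': 18.475, 'eef_pos': [467.1, 101.015, 69.343], 'eef_rot': [-3.141, 0.0, 3.038], 'wrist_force': [-1.665, -3.199, 5.158], 'moment': [-0.512, 0.036, -0.264], 'finger_gap': 21.366}
```

View pics/s4.png

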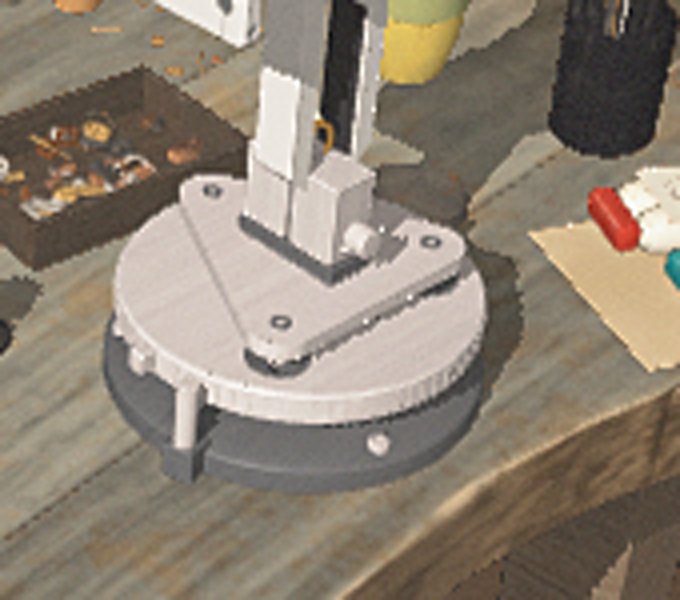

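arm_command(plan=[[-0.8,0,-0.0002,0,-0.02],[-0.8,0,0,0,-0.02],[-0.8,0,0,0,-0.02],[-0.8,0,0,0,-0.02],[-0.8,0,0,0,-0.02],[-0.8,0,0,0,0]])

```text
clock: 19.27
eef_pos: [467.1, 100.9, 69.4]
eef_rot: [-3.141, 0.0, 3.138]
wrist_force: [-0.6, -1.5, 5.2]
finger_gap: 21.7
finger_force: 30.1
```

```bash
python3 st.py
```

```text
{'clock': 19.275, 'eef_pos': [467.071, 100.925, 69.35], 'eef_rot': [-3.141, 0.0, 3.138], 'wrist_force': [-0.587, -1.536, 5.177], 'moment': [-0.314, 0.035, -0.18], 'finger_gap': 21.718}
```

arm_command(plan=[[-0.8,0,0,0,-0.015],[-0.8,0,0,0,-0.015],[-0.8,0,0,0,-0.015],[-0.8,0,0,0,0]])

```text
clock: 19.77
eef_pos: [467.1, 100.9, 69.3]
eef_rot: [-3.141, 0.0, -3.101]
wrist_force: [-1.1, -2.5, 4.8]
finger_gap: 21.8
finger_force: 30.1
```

```bash
python3 st.py
```

```text
{'clock': 19.775, 'eef_pos': [467.08, 100.889, 69.324], 'eef_rot': [-3.141, 0.0, -3.101], 'wrist_force': [-1.094, -2.518, 4.765], 'moment': [-0.338, 0.046, -0.198], 'finger_gap': 21.833}
```

arm_command(plan=[[-0.8,0,0,0,-0.015],[-0.8,0,0,0,-0.015],[-0.8,0,0,0,0]])

```text
clock: 20.15
eef_pos: [467.1, 100.9, 69.3]
eef_rot: [-3.141, 0.0, -3.071]
wrist_force: [0.2, -3.1, 5.2]
finger_gap: 21.5
finger_force: 30.1
```

```bash
python3 st.py
```

```text
{'clock': 20.15, 'eef_pos': [467.068, 100.881, 69.332], 'eef_rot': [-3.141, 0.0, -3.071], 'wrist_force': [0.196, -3.074, 5.163], 'moment': [-0.354, 0.053, -0.18], 'finger_gap': 21.52}
```

arm_command(plan=[[-0.8,0,0,0,-0.012],[-0.8,0,0,0,-0.012],[-0.8,0,0,0,0]])

```text
clock: 20.52
eef_pos: [467.1, 100.9, 69.3]
eef_rot: [-3.141, 0.0, -3.047]
wrist_force: [-1.4, -2.4, 6.5]
finger_gap: 21.3
finger_force: 30.1
```

```bash
python3 st.py
```

```text
{'clock': 20.525, 'eef_pos': [467.058, 100.862, 69.325], 'eef_rot': [-3.141, 0.0, -3.047], 'wrist_force': [-1.407, -2.423, 6.508], 'moment': [-0.32, 0.053, -0.25], 'finger_gap': 21.273}
```

arm_command(plan=[[-0.8,0,0,0,-0.01],[-0.8,0,0,0,-0.01],[-0.8,0,0,0,0]])

```text
clock: 20.9
eef_pos: [467.1, 100.9, 69.4]
eef_rot: [-3.141, 0.0, -3.027]
wrist_force: [-0.7, -2.4, 5.7]
finger_gap: 21.4
finger_force: 30.1
```

```bash
python3 st.py
```

```text
{'clock': 20.9, 'eef_pos': [467.083, 100.879, 69.356], 'eef_rot': [-3.141, 0.0, -3.027], 'wrist_force': [-0.654, -2.436, 5.664], 'moment': [-0.347, 0.074, -0.18], 'finger_gap': 21.429}
```

arm_command(plan=[[-0.8,0,0,0,-0.01],[-0.8,0,0,0,-0.01],[-0.8,0,0,0,0]])

```text
clock: 21.28
eef_pos: [467.1, 100.9, 69.4]
eef_rot: [-3.141, 0.0, -3.007]
wrist_force: [-0.5, -3.1, 5.8]
finger_gap: 21.5
finger_force: 30.1
```

```bash
python3 - <<'E'
from h import *
exec(open("st.py").read())
c=cam("scene"); cv2.imwrite("pics/s5.png",cv2.resize(c["img"][190:280,340:460],None,fx=6,fy=6,interpolation=cv2.INTER_CUBIC))
E
```

```text
{'clock': 21.275, 'eef_pos': [467.071, 100.855, 69.356], 'eef_rot': [-3.141, 0.0, -3.007], 'wrist_force': [-0.455, -3.095, 5.798], 'moment': [-0.443, 0.083, -0.188], 'finger_gap': 21.464}
```

View pics/s5.png

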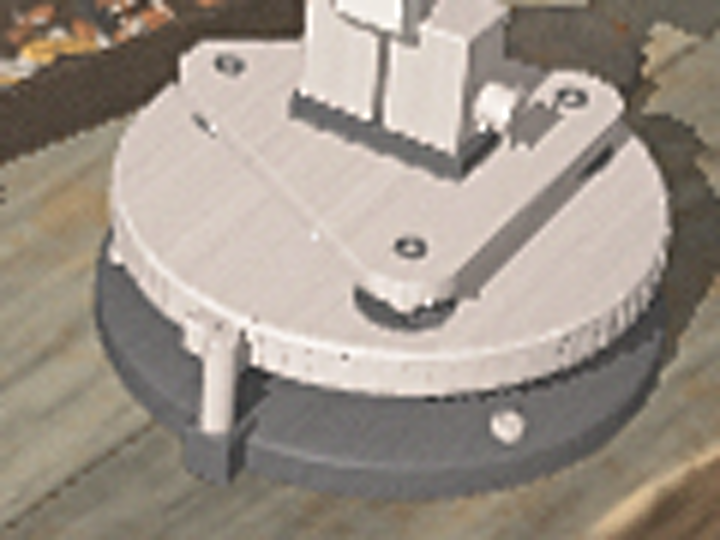

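arm_command(plan=[[-0.8,0,-0.0001,0,-0.01],[-0.8,0,0,0,-0.01],[-0.8,0,0,0,0]])

```text
clock: 21.7
eef_pos: [467.1, 100.8, 69.4]
eef_rot: [-3.141, 0.001, -2.987]
wrist_force: [-0.9, -1.3, 6.0]
finger_gap: 21.2
finger_force: 30.3
```

```bash
python3 st.py
```

```text
{'clock': 21.7, 'eef_pos': [467.135, 100.835, 69.354], 'eef_rot': [-3.141, 0.001, -2.987], 'wrist_force': [-0.949, -1.307, 5.967], 'moment': [-0.293, 0.026, -0.492], 'finger_gap': 21.161}
```

arm_command(plan=[[-0.8,0,0,0,-0.01],[-0.8,0,0,0,-0.01],[-0.8,0,0,0,0]])

```text
clock: 22.08
eef_pos: [467.1, 100.9, 69.4]
eef_rot: [-3.142, 0.001, -2.968]
wrist_force: [-1.3, -0.7, 6.1]
finger_gap: 21.4
finger_force: 30.8
```

```bash
python3 st.py
```

```text
{'clock': 22.075, 'eef_pos': [467.132, 100.861, 69.401], 'eef_rot': [-3.142, 0.001, -2.968], 'wrist_force': [-1.276, -0.676, 6.088], 'moment': [-0.323, 0.089, -0.642], 'finger_gap': 21.398}
```

arm_command(plan=[[-0.8,0,0,-0.0002,0.005],[-0.8,0,0,0,0.005],[-0.8,0,0,0,0],[-0.8,0,0,0,0]], newtons=12)

```text
clock: 22.58
eef_pos: [467.0, 100.9, 69.3]
eef_rot: [-3.141, 0.0, -2.977]
wrist_force: [1.7, -2.4, 2.2]
finger_gap: 21.9
finger_force: 11.7
```

```bash
python3 st.py
```

```text
{'clock': 22.575, 'eef_pos': [466.952, 100.912, 69.336], 'eef_rot': [-3.141, 0.0, -2.977], 'wrist_force': [1.676, -2.42, 2.237], 'moment': [-0.292, -0.371, 0.027], 'finger_gap': 21.921}
```

arm_command(plan=[[-0.8,0,0,0,-0.006],[-0.8,0,0,0,0],[-0.8,0,0,0,0]])

```text
clock: 22.95
eef_pos: [466.9, 100.9, 69.4]
eef_rot: [-3.142, 0.0, -2.971]
wrist_force: [1.3, -1.2, 0.8]
finger_gap: 22.0
finger_force: 11.8
```

```bash
python3 st.py
```

```text
{'clock': 22.95, 'eef_pos': [466.933, 100.926, 69.356], 'eef_rot': [-3.142, 0.0, -2.971], 'wrist_force': [1.261, -1.17, 0.781], 'moment': [-0.311, -0.444, -0.025], 'finger_gap': 21.971}
```

arm_command(plan=[[-0.8,0,0,0,0],[-0.8,0,0,0,0],[-0.5,0,0,0,0],[-0.4,0,0,0,0],[-0.2,0,0,0,0],[0,0,0,0,0],[0,0,0,0,0],[0,0,0,0,0]], newtons=3)

```text
clock: 23.95
eef_pos: [466.9, 101.0, 69.3]
eef_rot: [3.142, -0.0, -2.971]
wrist_force: [-0.0, -0.4, 0.4]
finger_gap: 47.0
finger_force: 0.0
```

arm_command(plan=[[0,0,0,-0.01,0],[0,0,0,-0.03,0],[0,0,0,-0.05,0],[0,0,0,-0.05,0],[0,0,0,-0.05,0],[0,0,0,-0.03,0],[0,0.04,0,0,0],[0,0.05,0,0,0],[0,0.05,0,0,0],[0,0,0,0,0],[0,0,0,0,0]])

```text
clock: 25.32
eef_pos: [329.3, 77.3, 290.0]
eef_rot: [-3.142, 0.001, -2.972]
wrist_force: [0.6, -0.8, 0.6]
finger_gap: 46.9
finger_force: 0.0
```

```bash
python3 - <<'E'
from h import *
exec(open("st.py").read())
c=cam("top"); np.savez("top6.npz",**c); t=cv2.resize(c["img"][225:375,340:500],None,fx=4,fy=4,interpolation=cv2.INTER_CUBIC)[:,:400]
c=cam("scene"); d=cv2.resize(c["img"][180:290,340:460],(400,367),interpolation=cv2.INTER_CUBIC); np.savez("scene6.npz",**c)
o=np.zeros((600,800,3),np.uint8); o[:,:400]=t; o[:367,400:]=d; cv2.imwrite("pics/f.png",o)
E
```

```text
{'clock': 25.325, 'eef_pos': [329.319, 77.278, 289.96], 'eef_rot': [-3.142, 0.001, -2.972], 'wrist_force': [0.571, -0.804, 0.619], 'moment': [0.086, -0.173, 0.025], 'finger_gap': 46.873}
```

View pics/f.png

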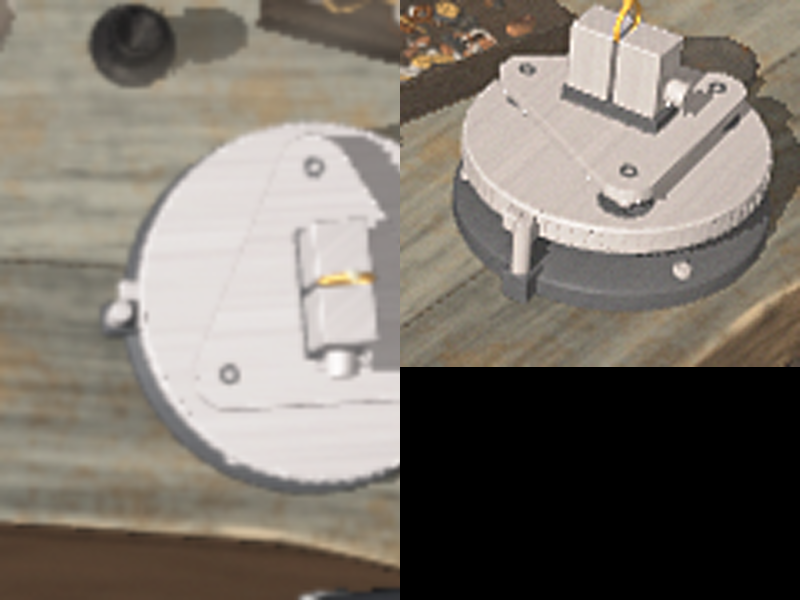

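```bash
python3 - <<'E'
from h import *
c=dict(np.load("top6.npz")); f=lambda x,y:onz(c,340+(x+.5)/4-.5,225+(y+.5)/4-.5,63.1)
n=f(314,166);a=f(229,374);d=n-a; print(n,a,np.hypot(*d[:2]),np.arctan2(d[1],d[0])-np.arctan2(-42,82))
v,u=np.mgrid[250:345,370:440]; g=c["z_map"][250:345,370:440]
P=np.stack([(u-c["cx"])/c["fx"]*g,(v-c["cy"])/c["fy"]*g,g],-1).reshape(-1,3)@c["R"].T+c["eye"]
def pl(lo,hi):
    Q=P[(P[:,2]>lo)&(P[:,2]<hi)&(np.hypot(P[:,0]-467.5,P[:,1]-101)<70)]
    for _ in range(3):
        A=np.c_[Q[:,:2]-[467.5,101],np.ones(len(Q))]; k=np.linalg.lstsq(A,Q[:,2],rcond=None)[0]; r=Q[:,2]-A@k; Q=Q[abs(r)<2]
    print(len(Q),k.round(4))
pl(40,53);pl(57,68)
E
```

```text
[519.50637038 107.44745286  63.1       ] [432.53521435 138.98311485  63.1       ] 92.51205304209022 0.12550147592532757
1483 [-9.00000e-04 -1.30000e-03  4.63071e+01]
1447 [ 2.00000e-03 -5.00000e-04  6.30308e+01]
```

```bash
python3 -c "
from cell import ticket; print(ticket.sign_off())"
```

```text
the job is handed in; nothing more can be done
None
```

The plate sits home and level in its three seats, and the turntable is turned anticlockwise onto its stop. The gripper has let go and is clear. I handed the job in at about 25 s with nothing else touched.

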